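# Find the free duct cover and open it

### The job

The service duct beside the engraving router is closed by four identical tip-up covers; three are still blocked from below for transport and one is free. With closed fingertips press down on the tails of the covers (the ribbed short ends on the far side) until you find the one that rocks, then push that cover's raised front up and over, away from you, until it stands fully open against its stop, and move clear. Use a light hand: only press and push, never pinch or force a cover, and leave the loose things lying about where they are.

Things in the scene. Friction and masses are not known exactly. Their poses are not given: they have to be found in the camera images.
- duct: Fixed grey steel service duct, 280 mm deep (165 in front of the covers' hinge line, 115 behind), 530 wide, 120 high. Origin: on the bench under the hinge line's middle; x points away from the robot, y left along the row, z up. The flat top has four openings 178 x 82 mm, centred at y = +156, +52, -52, -156 mm, each filled flush by a cover; hollow below, 114 mm deep.
- cover_1 (a joint): Angle of an aluminium cover (leftmost, duct y +156 mm), 171 long, 78 wide, 5 mm thick, 0.28 kg; all four alike. 0 shut and flush; grows as its far tail goes down and its long front swings up and over, away from the robot; 1.57 upright, 1.85 rad fully open at the stop. Stiff hinge (0.12 N m friction): it stays at any angle. A blocked one gives under 0.04 rad.
- cover_1_tail (a point): Middle of the ribbed press pad on the top face of that cover's tail (the short end, far from the robot), 42 mm behind the hinge line, 18 mm from the rear edge. Moves with the cover. Pressing a free tail here takes about 5 to 8 N, and it can go down 30 mm and more into the duct.
- cover_1_hinge (a point): Middle of that cover's hinge line, fixed in the duct 3 mm below its top; the line runs along duct y. The cover's front lip, an 8 mm round rolled edge, lies 111 mm from it towards the robot when shut and rises as the cover tips; there is room in front of and under the raised lip.
- cover_2 (a joint): Angle of an aluminium cover (second from left, duct y +52 mm), 171 long, 78 wide, 5 mm thick, 0.28 kg; all four alike. 0 shut and flush; grows as its far tail goes down and its long front swings up and over, away from the robot; 1.57 upright, 1.85 rad fully open at the stop. Stiff hinge (0.12 N m friction): it stays at any angle. A blocked one gives under 0.04 rad.
- cover_2_tail (a point): Middle of the ribbed press pad on the top face of that cover's tail (the short end, far from the robot), 42 mm behind the hinge line, 18 mm from the rear edge. Moves with the cover. Pressing a free tail here takes about 5 to 8 N, and it can go down 30 mm and more into the duct.
- cover_2_hinge (a point): Middle of that cover's hinge line, fixed in the duct 3 mm below its top; the line runs along duct y. The cover's front lip, an 8 mm round rolled edge, lies 111 mm from it towards the robot when shut and rises as the cover tips; there is room in front of and under the raised lip.
- cover_3 (a joint): Angle of an aluminium cover (third from left, duct y -52 mm), 171 long, 78 wide, 5 mm thick, 0.28 kg; all four alike. 0 shut and flush; grows as its far tail goes down and its long front swings up and over, away from the robot; 1.57 upright, 1.85 rad fully open at the stop. Stiff hinge (0.12 N m friction): it stays at any angle. A blocked one gives under 0.04 rad.
- cover_3_tail (a point): Middle of the ribbed press pad on the top face of that cover's tail (the short end, far from the robot), 42 mm behind the hinge line, 18 mm from the rear edge. Moves with the cover. Pressing a free tail here takes about 5 to 8 N, and it can go down 30 mm and more into the duct.
- cover_3_hinge (a point): Middle of that cover's hinge line, fixed in the duct 3 mm below its top; the line runs along duct y. The cover's front lip, an 8 mm round rolled edge, lies 111 mm from it towards the robot when shut and rises as the cover tips; there is room in front of and under the raised lip.
- cover_4 (a joint): Angle of an aluminium cover (rightmost, duct y -156 mm), 171 long, 78 wide, 5 mm thick, 0.28 kg; all four alike. 0 shut and flush; grows as its far tail goes down and its long front swings up and over, away from the robot; 1.57 upright, 1.85 rad fully open at the stop. Stiff hinge (0.12 N m friction): it stays at any angle. A blocked one gives under 0.04 rad.
- cover_4_tail (a point): Middle of the ribbed press pad on the top face of that cover's tail (the short end, far from the robot), 42 mm behind the hinge line, 18 mm from the rear edge. Moves with the cover. Pressing a free tail here takes about 5 to 8 N, and it can go down 30 mm and more into the duct.
- cover_4_hinge (a point): Middle of that cover's hinge line, fixed in the duct 3 mm below its top; the line runs along duct y. The cover's front lip, an 8 mm round rolled edge, lies 111 mm from it towards the robot when shut and rises as the cover tips; there is room in front of and under the raised lip.
- collet_nut: Loose steel spindle nut, 32 mm diameter, 28 mm high, standing on the duct's front rim, midway between the two middle covers. Origin under its centre. Leave alone.
- cutter_tube: Loose clear cutter tube with black ends, 22 mm diameter, 54 mm high, standing on the plain left end of the duct's top. Origin under its centre. Leave alone.
- screw_jar: Loose small jar, 44 mm diameter, 50 mm high, standing on the plain right end of the duct's top. Origin under its centre. Leave alone.
- spanner: Loose steel spanner, 140 mm long, lying along the duct's rear rim behind the tails, 10 mm high or less. Leave alone.
- chip_brush: Loose brush, 170 mm long, lying on the bench left of the duct. Leave alone.
- mug: Loose white mug, 80 mm diameter, 95 mm high, on the bench right of the duct. Origin under its centre. Leave alone.
- engraved_plate: Loose white plastic plate, 70 x 40 x 6 mm, flat on the plain left end of the duct's top. Leave alone.
- round_offcut: Loose wooden disc, 60 mm diameter, 30 mm high, on the bench left of the duct. Leave alone.

How it is judged:
On the way, in this order (a step that is already met when the one before it is completed fails the run):
1. the free cover has been rocked: its tail is pressed down so that its front lip stands up ((value of joint cover_1 between 0.2 and 1.5 rad or value of joint cover_2 between 0.2 and 1.5 rad or value of joint cover_3 between 0.2 and 1.5 rad or value of joint cover_4 between 0.2 and 1.5 rad)), for 0.1 s.
2. that cover is pushed fully open (value of joint any of cover_1, cover_2, cover_3, cover_4 above 1.7 rad), for 0.2 s.
At the end, for the whole second after the job is handed in: The free cover stands open at more than 1.7 rad (its stop is at 1.85 rad) and still, and the other three are shut (below 0.06 rad) (((value of joint cover_1 above 1.7 rad and velocity of joint cover_1 below 0.05 rad/s and value of joint each of cover_2, cover_3, cover_4 below 0.06 rad) or (value of joint cover_2 above 1.7 rad and velocity of joint cover_2 below 0.05 rad/s and value of joint each of cover_1, cover_3, cover_4 below 0.06 rad) or (value of joint cover_3 above 1.7 rad and velocity of joint cover_3 below 0.05 rad/s and value of joint each of cover_1, cover_2, cover_4 below 0.06 rad) or (value of joint cover_4 above 1.7 rad and velocity of joint cover_4 below 0.05 rad/s and value of joint each of cover_1, cover_2, cover_3 below 0.06 rad))); the robot touches nothing.
It fails at once if a cover was pinched between the fingers (its outer and inner faces gripped at once) ((contact force between the fingers and cover_1_c0 above 1.5 N and contact force between the fingers and cover_1_c1 above 1.5 N) or (contact force between the fingers and cover_2_c0 above 1.5 N and contact force between the fingers and cover_2_c1 above 1.5 N) or (contact force between the fingers and cover_3_c0 above 1.5 N and contact force between the fingers and cover_3_c1 above 1.5 N) or (contact force between the fingers and cover_4_c0 above 1.5 N and contact force between the fingers and cover_4_c1 above 1.5 N)).
It fails at once if a loose thing on the duct or bench was moved or lifted (more than 20 mm) (distance of any of collet_nut, cutter_tube, screw_jar, spanner, chip_brush, mug, engraved_plate, round_offcut from where it was at the start of the episode above 0.02 m).
It fails at once if a cover or the duct was forced (more than 70 N from the fingers) (contact force between the fingers and duct above 70 N).
It also fails if it takes over 51 s, if anything falls off the work surface, if the arm or the gripper's body presses on something with over 40 N, if the wrist force passes 120 N, or if a joint passes its speed limit or range.

### The arm

A 6-joint arm with a two-finger parallel gripper is mounted at the origin on the work surface. World frame = base frame: x ahead of the robot, y to its left, z up, the work surface at z = 0. Lengths are in m, angles in rad, forces in N, time in s.
With the tool pointing down it reaches from about 0.35 to 0.775 m from the base axis. Payload 7.3 kg.
Tool frame: the origin (TCP) lies midway between the tips of the shut fingers; the grasp point (between the pads) lies robot.grasp_offset behind it (robot.grasp_offset is the distance from the TCP to the grasp point, in m); z points along the fingers, x is the direction in which the jaws open and shut, and the axes are right-handed (so a half turn about z gives the same grasp; the last joint's range is limited). The gripper opens to 92 mm and grips with 3 to 60 N. Pads are 19 mm wide; open, the fingers measure 130 mm over their backs; the gripper's body (75 mm by 190 mm) begins 47 mm behind the grasp point.
Start: joints at [1.026, 0.342, 1.524, -0, 1.275, -0.146], TCP at [0.204, 0.484, 0.227] pointing down, gripper open.
Joint ranges: [-2.53, 2.53], [-0.77, 2.02], [0.04, 2.7], [-1, 4.14], [0.28, 2.66], [-3.11, 3.11]. Speed limits (rad/s): [2.57, 2.57, 3.14, 3.14, 3.14, 3.14].

### API

Orientations are given as [roll, pitch, yaw] about the fixed x, y, z axes, in that order (R = Rz(yaw) Ry(pitch) Rx(roll)).
In Python, from cell import robot gives the robot as it stands. The module is installed in compiled form; this text tells all that it offers.
- The arm moves only by the tool move_arm, never from a script. Its argument "increments" is a list of rows, each a list of 7 numbers: the finger opening in mm, from 0 to 91.8, then the shift along the tool's x, y, z in mm, then the turn, a rotation vector about the tool's x, y, z in rad. A call has 1 to 12 rows; each row shifts and turns the pose as measured when the row begins, along the tool's axes as they then stand; what a row does not reach is not made up. A row lasts 1/8 s, in which the tool goes at most 62.5 mm and 10.7 degrees, less where a joint would pass 70% of its speed; a pose out of reach is approached as far as the arm can. A call is refused whole if a number of a shift passes 62.5 or a number of a turn 0.188, either way. A call with a gripper value outside its range is refused whole. The fingers move at their own pace and stop on an object; "newtons" is the grip in N (left out, the last holds). Time passes only in rows, so rows that do not move let the fingers close. It gives the time, the measured TCP pose, the force and the opening at its end, in the units of the state.
- robot.observe(): the state, without advancing time (a new reading comes with each control period).
- robot.read_camera(name): name is "side" or "top"; returns a dict with "img" (384x512x3 uint8, red, green, blue), "fx", "fy", "cx", "cy" (pixels), "k1" (the pictures are not rectified: a ray, as slopes to the right and down, at radius r is drawn at 1 + k1 r^2 times it, then the intrinsics apply), "T" (4x4, takes a point from camera to world coordinates). Camera axes: x right, y down, z forward; pixel columns grow to the right and rows downward; lengths in m; the calibration is good to about 2 mm. A picture is of the moment at which its call begins. There is no depth.
- robot.hand_in(): hands the job in, once; it reports no verdict.
Trained networks look in the newest picture that a camera, given by its name, has taken for a name from the list of things; names that differ only in an ending like _2 or _b are one class to them, and where a whole thing is asked for, a point or a joint stands for the part that bears it (a point fixed in the world has none). Each returns a list of dicts, best first, with "conf" (0 to 1); they miss things now and then, are a little off and sometimes report something else, mostly with a low value. They report only what shows in the picture. A call takes as long as a camera call.
- robot.look_for(thing, camera): "rect" ([left, top, width, height] in pixels, round what is visible of it).
The state is a dict: "time": time; "qpos": joint angles; "qvel": joint speeds; "joint_efforts": joint torques, N m; "tool_pos": TCP position; "tool_rot": TCP orientation; "contact_force": force on the tool from outside, world axes, zero at the start; "torque": the same for the moment, N m; "opening": finger opening in m.
Only numpy, scipy, OpenCV 4.12 (cv2) and the standard library are available. Lean on these libraries where they do the work, as an engineer would, in place of code of your own. Each camera call takes 0.05 s, during which the arm holds its last target.

## Working session

There is one attempt and no reset: what is moved stays moved. The work goes in short steps, Python scripts to look and compute and a tool call to move; the robot and the scene stay as the last step left them, time stands still between calls to the robot, and variables do not carry over. Pictures are saved under pics/ and viewed, and the job is handed in when it is done.

Besides the shell and the picture viewer there is one more tool, called by a JSON object that holds its "name" and its "arguments", one argument or row to a line. move_arm: Moves the arm, as the interface text tells. Its arguments: {"type":"object","properties":{"increments":{"type":"array"},"newtons":{"type":"number"}},"required":["increments"]}

```bash
mkdir -p pics; cat > h.py <<'E'
from cell import robot
import numpy as np, cv2
from scipy.spatial.transform import Rotation as R
def snap(n,f):
    c=robot.read_camera(n); cv2.imwrite('pics/'+f,c['img'][:,:,::-1]); return c
def ray(c,u,v):
    K=np.array([[c['fx'],0,c['cx']],[0,c['fy'],c['cy']],[0,0,1.]])
    p=cv2.undistortPoints(np.array([[[u,v]]],float),K,np.array([c['k1'],0,0,0.]))[0,0]
    T=np.array(c['T']); return T[:3,3],T[:3,:3]@np.array([p[0],p[1],1])
def onz(c,u,v,z):
    o,d=ray(c,u,v); return o+d*(z-o[2])/d[2]
def proj(c,P):
    T=np.array(c['T']); q=(np.array(P)-T[:3,3])@T[:3,:3]; s=q[:,:2]/q[:,2:]
    s=s*(1+c['k1']*(s**2).sum(1,keepdims=True)); return s*[c['fx'],c['fy']]+[c['cx'],c['cy']]
E
python3 - <<'E'
from h import *
for n in('top','side'):
    c=snap(n,n+'0.png'); print(n,np.round(c['T'],3).tolist(),c['fx'],c['k1'])
    for t in('duct','cover_1','cover_1_tail','collet_nut','cutter_tube','screw_jar','spanner'):
        print(t,[(np.round(d['rect']).tolist(),round(d['conf'],2)) for d in robot.look_for(t,n)][:6])
s=robot.observe(); print(s['time'],s['tool_pos'],s['tool_rot'],s['contact_force'],s['opening'], robot.grasp_offset)
E
```

```text
top [[0.025, -0.989, 0.149, 0.325], [-1.0, -0.026, -0.003, -0.005], [0.007, -0.148, -0.989, 1.603], [0.0, 0.0, 0.0, 1.0]] 491.36240219568623 -0.15432198221049773
duct [([153.0, 139.0, 178.0, 102.0], 0.87)]
cover_1 [([279.0, 158.0, 25.0, 58.0], 0.95), ([176.0, 161.0, 26.0, 54.0], 0.9), ([246.0, 161.0, 28.0, 54.0], 0.62), ([213.0, 158.0, 24.0, 57.0], 0.55)]
cover_1_tail [([178.0, 160.0, 27.0, 61.0], 0.63)]
collet_nut []
cutter_tube [([156.0, 218.0, 8.0, 10.0], 0.6)]
screw_jar [([310.0, 208.0, 16.0, 7.0], 0.7), ([239.0, 218.0, 12.0, 15.0], 0.36), ([123.0, 226.0, 18.0, 19.0], 0.33), ([157.0, 140.0, 173.0, 100.0], 0.19)]
spanner [([236.0, 145.0, 38.0, 9.0], 0.82), ([279.0, 159.0, 27.0, 56.0], 0.39)]
side [[-0.859, -0.393, 0.329, 0.155], [-0.512, 0.678, -0.528, 0.619], [-0.015, -0.621, -0.783, 1.007], [0.0, 0.0, 0.0, 1.0]] 415.4604234609076 -0.05548047841871791
duct [([141.0, 118.0, 179.0, 195.0], 0.88)]
cover_1 [([216.0, 161.0, 68.0, 44.0], 0.89), ([174.0, 214.0, 73.0, 48.0], 0.83), ([197.0, 191.0, 69.0, 42.0], 0.79), ([230.0, 139.0, 67.0, 36.0], 0.74), ([136.0, 120.0, 190.0, 193.0], 0.62)]
cover_1_tail [([175.0, 215.0, 70.0, 50.0], 0.72)]
collet_nut [([272.0, 202.0, 11.0, 14.0], 0.57), ([200.0, 335.0, 27.0, 26.0], 0.45)]
cutter_tube [([224.0, 268.0, 6.0, 18.0], 0.58)]
screw_jar [([294.0, 131.0, 17.0, 25.0], 0.64)]
spanner [([193.0, 152.0, 32.0, 34.0], 0.74), ([215.0, 165.0, 65.0, 33.0], 0.27), ([195.0, 188.0, 68.0, 47.0], 0.26)]
0.8 [0.20385992 0.48382428 0.22674632] [ 3.14157210e+00 -1.06378101e-04  1.17198986e+00] [0.00850546 0.76408607 0.55073965] 0.09147601694625297 0.0188
```

```bash
python3 - <<'E'
import cv2
a=cv2.imread('pics/top0.png')[120:260,100:360];cv2.imwrite('pics/t1.png',cv2.resize(a,None,fx=3,fy=3,interpolation=2))
a=cv2.imread('pics/side0.png')[100:340,110:350];cv2.imwrite('pics/s1.png',cv2.resize(a,(600,600),interpolation=2))
E
```

```text
(no output)
```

View pics/t1.png

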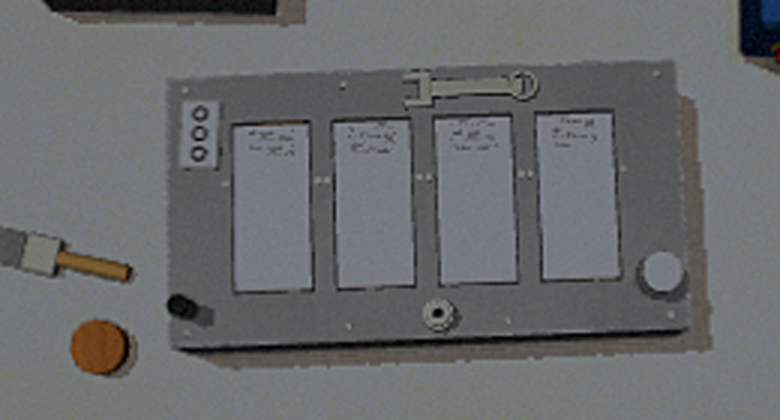

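View pics/s1.png

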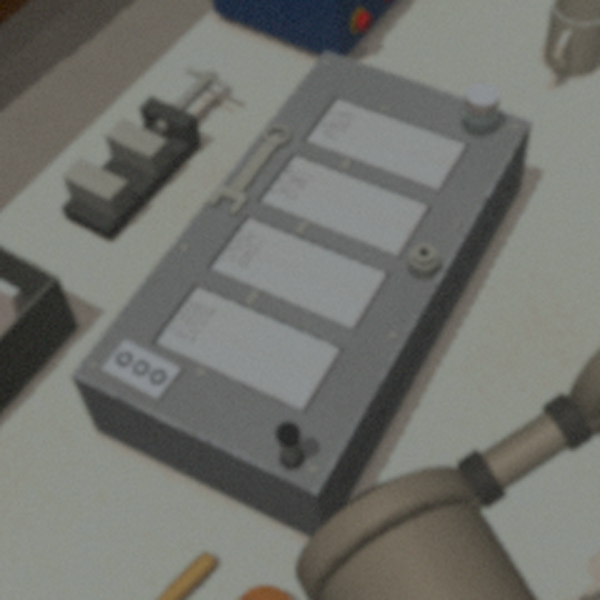

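```bash
cat > fit.py <<'E'
from h import *
from scipy.optimize import least_squares
D=dict(fl=(.115,.265),fr=(.115,-.265),nr=(-.165,-.265),nl=(-.165,.265))
for i,y in((1,.156),(4,-.156)):
    D.update({f'{i}tl':(.060,y+.039),f'{i}tr':(.060,y-.039),f'{i}fr':(-.111,y-.039),f'{i}fl':(-.111,y+.039)})
T=dict(fl=(168,80),fr=(672,60),nr=(687,330),nl=(174,347));T.update({'1tl':(233,124),'1tr':(311,121),'1fr':(315,289),'1fl':(236,292),'4tl':(536,113),'4tr':(613,110),'4fr':(621,277),'4fl':(542,281)})
S=dict(fl=(77,380),fr=(327,55),nr=(530,123),nl=(318,497));S.update({'1tl':(157,340),'1tr':(200,290),'1fr':(340,350),'1fl':(302,408),'4tl':(308,137),'4tr':(338,100),'4fr':(465,143),'4fl':(437,188)})
ct=robot.read_camera('top');cs=robot.read_camera('side')
obs=[]
for c,M,s,o in((ct,T,3,(100,120)),(cs,S,2.5,(110,100))):
    obs.append([(D[k],onz(c,v[0]/s+o[0],v[1]/s+o[1],.12)[:2],k) for k,v in M.items()])
def f(p,O):
    c,s=np.cos(p[2]),np.sin(p[2])
    return np.concatenate([np.array([p[0]+c*a[0]-s*a[1],p[1]+s*a[0]+c*a[1]])-b for a,b,k in O])
for O in(obs[0],obs[1],obs[0]+obs[1]):
    r=least_squares(f,[.6,0,0],args=(O,),loss='soft_l1',f_scale=.003); p=r.x; print(np.round(p,4)); print((f(p,O)*1000).round(1).reshape(-1,2).tolist())
c,s=np.cos(p[2]),np.sin(p[2])
for i,y in enumerate((.156,.052,-.052,-.156)):
    print(i+1,'tail',np.round([p[0]+c*.042-s*y,p[1]+s*.042+c*y],4),'hinge',np.round([p[0]-s*y,p[1]+c*y],4))
E
python3 fit.py
```

```text
[0.5914 0.0525 0.0634]
[[2.9, 1.3], [1.7, -4.3], [2.6, -5.2], [0.0, 5.7], [-2.3, -1.3], [-2.5, 1.6], [0.3, 2.3], [0.7, -0.2], [-2.0, -0.5], [-2.5, 1.1], [-0.2, 0.4], [1.0, -1.8]]
[0.5892 0.0543 0.0671]
[[8.4, 0.0], [6.9, -5.0], [0.0, -4.6], [0.3, -1.1], [-1.9, 4.1], [4.3, -1.6], [-0.9, -1.6], [-3.4, 2.0], [-1.3, 7.0], [1.9, -0.6], [-2.5, 1.3], [-3.1, 1.7]]
[0.5905 0.0533 0.0647]
[[1.6, 2.3], [1.1, -3.3], [2.0, -4.6], [-1.3, 6.3], [-3.6, -0.4], [-3.6, 2.5], [-0.8, 2.9], [-0.5, 0.5], [-2.9, 0.4], [-3.2, 2.0], [-0.9, 1.1], [0.2, -1.2], [10.3, -1.2], [7.5, -6.3], [0.6, -5.3], [2.2, -1.7], [-0.2, 2.9], [5.8, -2.7], [0.5, -2.3], [-1.7, 1.3], [-0.4, 5.8], [2.7, -1.8], [-1.8, 0.5], [-2.1, 1.0]]
1 tail [0.6223 0.2117] hinge [0.5804 0.209 ]
2 tail [0.629  0.1079] hinge [0.5871 0.1052]
3 tail [0.6357 0.0041] hinge [0.5938 0.0014]
4 tail [ 0.6425 -0.0997] hinge [ 0.6005 -0.1024]
```

{"name": "move_arm", "arguments": {
  "increments": [
    [0,0,0,0,0,0,-0.155],
    [0,0,0,0,0,0,-0.155],
    [0,0,0,0,0,0,-0.155],
    [0,0,0,0,0,0,0]
  ],
  "newtons": 10
}}

```text
time: 1.4
tool_pos: [0.2039, 0.4838, 0.2268]
tool_rot: [3.142, -0.0, 1.65]
contact_force: [0.3, -0.4, -0.3]
opening: 0.0561
```

```bash
cat > st.py <<'E'
from h import *
p=np.array([.591,.053,.065])
s=robot.observe(); t=np.array(s['tool_pos']); c,sn=np.cos(p[2]),np.sin(p[2])
d=t[:2]-p[:2]
print('t',round(s['time'],2),'duct x,y,z mm',np.round([1000*(c*d[0]+sn*d[1]),1000*(-sn*d[0]+c*d[1]),1000*(t[2]-.12)],1),'rot',np.round(s['tool_rot'],3),'F',np.round(s['contact_force'],1),'op',round(s['opening'],4))
E
python3 st.py
```

```text
t 1.4 duct x,y,z mm [-358.3  455.1  106.8] rot [ 3.142 -0.     1.65 ] F [ 0.3 -0.4 -0.3] op 0.0561
```

{"name": "move_arm", "arguments": {
  "increments": [
    [0,-37,50,0,0,0,0.014],
    [0,-37,50,0,0,0,0],
    [0,-37,50,0,0,0,0],
    [0,-37,50,0,0,0,0],
    [0,-37,50,0,0,0,0],
    [0,-37,50,0,0,0,0],
    [0,-37,50,0,0,0,0],
    [0,-37,50,0,0,0,0],
    [0,0,0,0,0,0,0]
  ]
}}

```text
time: 2.52
tool_pos: [0.6248, 0.2076, 0.2258]
tool_rot: [3.14, -0.003, 1.605]
contact_force: [-0.8, -0.3, 0.1]
opening: 0.0005
```

```bash
python3 st.py
```

```text
t 2.52 duct x,y,z mm [ 43.8 152.1 105.8] rot [ 3.140e+00 -3.000e-03  1.605e+00] F [-0.8 -0.3  0.1] op 0.0005
```

{"name": "move_arm", "arguments": {
  "increments": [
    [0,3,-2,40,0,0,-0.031],
    [0,0,0,40,0,0,0],
    [0,0,0,10,0,0,0],
    [0,0,0,5,0,0,0],
    [0,0,0,5,0,0,0]
  ]
}}

```text
time: 3.15
tool_pos: [0.6235, 0.2127, 0.1266]
tool_rot: [3.135, -0.005, 1.627]
contact_force: [0.4, -0.0, 0.2]
opening: 0.0007
```

```bash
python3 st.py
```

```text
t 3.15 duct x,y,z mm [ 42.8 157.3   6.6] rot [ 3.135 -0.005  1.627] F [ 0.4 -0.   0.2] op 0.0007
```

{"name": "move_arm", "arguments": {
  "increments": [
    [0,0,0,3,0,0,0],
    [0,0,0,3,0,0,0],
    [0,0,0,3,0,0,0]
  ]
}}

```text
time: 3.52
tool_pos: [0.6247, 0.2132, 0.1199]
tool_rot: [3.131, -0.005, 1.627]
contact_force: [-2.5, -0.8, 6.7]
opening: 0.0003
```

```bash
python3 st.py
```

```text
t 3.52 duct x,y,z mm [ 4.400e+01  1.577e+02 -1.000e-01] rot [ 3.131 -0.005  1.627] F [-2.5 -0.8  6.7] op 0.0003
```

Contact at duct level; press a bit more.

{"name": "move_arm", "arguments": {
  "increments": [
    [0,0,0,3,0,0,0],
    [0,0,0,3,0,0,0]
  ]
}}

```text
time: 3.78
tool_pos: [0.6249, 0.2133, 0.1159]
tool_rot: [3.129, -0.006, 1.627]
contact_force: [-3.7, -0.5, 5.5]
opening: 0.0001
```

```bash
python3 st.py
```

```text
t 3.77 duct x,y,z mm [ 44.2 157.8  -4.1] rot [ 3.129 -0.006  1.627] F [-3.7 -0.5  5.5] op 0.0001
```

{"name": "move_arm", "arguments": {
  "increments": [
    [0,0,-1,4,0,0,0],
    [0,0,-1,4,0,0,0]
  ]
}}

```text
time: 4.03
tool_pos: [0.6243, 0.2133, 0.1107]
tool_rot: [3.124, -0.006, 1.626]
contact_force: [-2.0, -0.5, 7.2]
opening: 0.0002
```

```bash
python3 st.py; python3 -c "
from h import *
snap('side','s2.png')
a=cv2.imread('pics/s2.png')[100:340,110:350];cv2.imwrite('pics/s2.png',cv2.resize(a,(600,600)))"
```

```text
t 4.03 duct x,y,z mm [ 43.6 157.8  -9.3] rot [ 3.124 -0.006  1.626] F [-2.  -0.5  7.2] op 0.0002
```

View pics/s2.png

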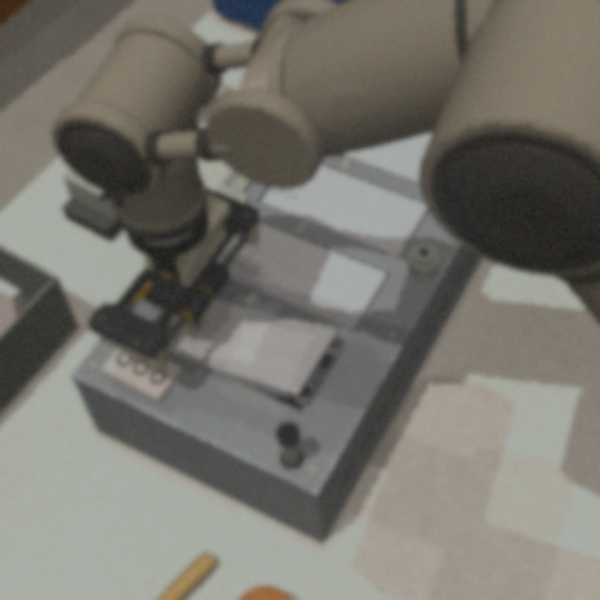

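Cover 1 rocks: its lip stands up, with a dark gap at about (320,370) in the crop. I'll press on to about −25 mm.

{"name": "move_arm", "arguments": {
  "increments": [
    [0,0,-1,5,0,0,0],
    [0,0,-1,5,0,0,0],
    [0,0,-1,5,0,0,0],
    [0,0,-1,5,0,0,0]
  ]
}}

```text
time: 4.58
tool_pos: [0.6242, 0.2135, 0.0967]
tool_rot: [3.112, -0.008, 1.626]
contact_force: [1.1, -0.3, 6.9]
opening: 0.0004
```

```bash
python3 st.py
```

```text
t 4.58 duct x,y,z mm [ 43.6 158.  -23.3] rot [ 3.112 -0.008  1.626] F [ 1.1 -0.3  6.9] op 0.0004
```

{"name": "move_arm", "arguments": {
  "increments": [
    [0,0,0,5,0,0,0],
    [0,0,0,3,0,0,0],
    [0,0,0,0,0,0,0],
    [0,0,0,-10,0,0,0],
    [0,0,0,-50,0,0,0],
    [0,0,0,-60,0,0,0],
    [0,0,0,-20,0,0,0]
  ]
}}

```text
time: 5.45
tool_pos: [0.6204, 0.212, 0.2345]
tool_rot: [3.111, -0.008, 1.625]
contact_force: [-0.4, 0.2, 0.5]
opening: 0.0004
```

```bash
python3 st.py; python3 -c "
from h import *
snap('side','s3.png')
a=cv2.imread('pics/s3.png')[100:340,110:350];cv2.imwrite('pics/s3.png',cv2.resize(a,(600,600)))"
```

```text
t 5.45 duct x,y,z mm [ 39.7 156.7 114.5] rot [ 3.111 -0.008  1.625] F [-0.4  0.2  0.5] op 0.0004
```

View pics/s3.png

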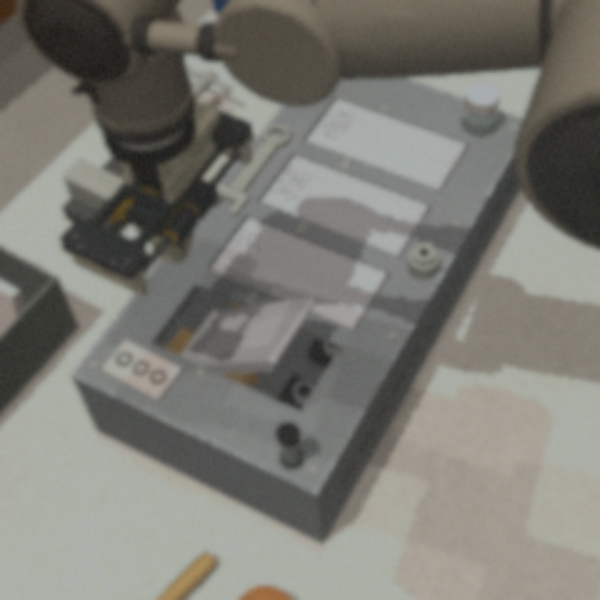

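```bash
python3 - <<'E'
from h import *
c=robot.read_camera('side');p=[.5905,.0533,.065];cc,s=np.cos(p[2]),np.sin(p[2])
for th in(.4,.5,.6,.7,.8,.9,1.0):
    P=[]
    for y in(.117,.195):
        x=-.111*np.cos(th);P.append([p[0]+cc*x-s*y,p[1]+s*x+cc*y,.117+.111*np.sin(th)])
    print(th,((proj(c,P)-[110,100])*2.5).round().tolist())
E
```

```text
0.4 [[331.0, 323.0], [292.0, 385.0]]
0.5 [[327.0, 315.0], [287.0, 378.0]]
0.6 [[321.0, 307.0], [280.0, 370.0]]
0.7 [[314.0, 300.0], [273.0, 362.0]]
0.8 [[307.0, 292.0], [265.0, 354.0]]
0.9 [[299.0, 284.0], [257.0, 347.0]]
1.0 [[290.0, 277.0], [247.0, 339.0]]
```

{"name": "move_arm", "arguments": {
  "increments": [
    [0,0,-57,0,0.03,0,0],
    [0,0,-57,0,0,0,0],
    [0,0,-57,0,0,0,0],
    [0,0,0,0,0,0,0],
    [0,0,0,40,0,0,0],
    [0,0,0,20,0,0,0],
    [0,0,0,10,0,0,0],
    [0,0,0,0,0,0,0]
  ]
}}

```text
time: 6.55
tool_pos: [0.4413, 0.2014, 0.1504]
tool_rot: [-3.128, -0.005, 1.624]
contact_force: [0.4, -0.1, -0.1]
opening: 0.0007
```

```bash
python3 st.py
```

```text
t 6.55 duct x,y,z mm [-139.7  157.8   30.4] rot [-3.128 -0.005  1.624] F [ 0.4 -0.1 -0.1] op 0.0007
```

{"name": "move_arm", "arguments": {
  "increments": [
    [0,0,20,-14,-0.015,0,0],
    [0,0,10,0,0,0,0],
    [0,0,10,0,0,0,0],
    [0,0,8,-3,0,0,0],
    [0,0,8,-4,0,0,0],
    [0,0,8,-4,0,0,0]
  ]
}}

```text
time: 7.3
tool_pos: [0.4964, 0.2045, 0.1755]
tool_rot: [-3.115, -0.003, 1.626]
contact_force: [-5.9, 1.2, 5.1]
opening: 0.0007
```

```bash
python3 st.py
```

```text
t 7.3 duct x,y,z mm [-84.6 157.3  55.5] rot [-3.115e+00 -3.000e-03  1.626e+00] F [-5.9  1.2  5.1] op 0.0007
```

{"name": "move_arm", "arguments": {
  "increments": [
    [0,0,8,-4,0,0,0],
    [0,0,8,-4,-0.01,0,0],
    [0,0,8,-3,-0.01,0,0],
    [0,0,8,-3,0,0,0]
  ]
}}

```text
time: 7.8
tool_pos: [0.5275, 0.2064, 0.189]
tool_rot: [-3.13, -0.003, 1.627]
contact_force: [-2.7, 0.7, 1.0]
opening: 0.0002
```

```bash
python3 st.py; python3 -c "
from h import *
snap('side','s4.png')
a=cv2.imread('pics/s4.png')[100:340,110:350];cv2.imwrite('pics/s4.png',cv2.resize(a,(600,600)))"
```

```text
t 7.8 duct x,y,z mm [-53.4 157.2  69. ] rot [-3.130e+00 -3.000e-03  1.627e+00] F [-2.7  0.7  1. ] op 0.0002
```

View pics/s4.png

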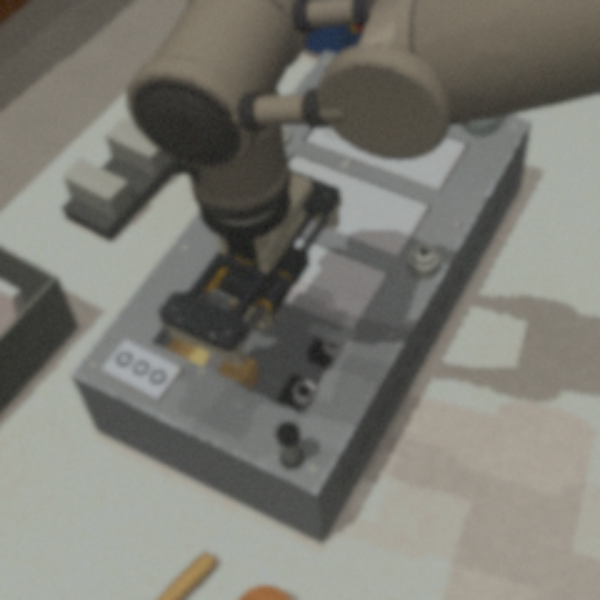

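{"name": "move_arm", "arguments": {
  "increments": [
    [0,0,8,-3,0,0,0],
    [0,0,8,-2,0,0,0],
    [0,0,8,-2,0,0,0],
    [0,0,8,0,0,0,0],
    [0,0,8,0,0,0,0],
    [0,0,6,0,0,0,0]
  ]
}}

```text
time: 8.6
tool_pos: [0.5787, 0.2092, 0.1957]
tool_rot: [-3.132, -0.004, 1.626]
contact_force: [-1.1, 0.4, -0.8]
opening: 0.0006
```

```bash
python3 st.py
```

```text
t 8.6 duct x,y,z mm [ -2.2 156.6  75.7] rot [-3.132 -0.004  1.626] F [-1.1  0.4 -0.8] op 0.0006
```

{"name": "move_arm", "arguments": {
  "increments": [
    [0,0,5,0,0,0,0],
    [0,0,4,0,0,0,0],
    [0,0,4,0,0,0,0]
  ]
}}

```text
time: 8.98
tool_pos: [0.5919, 0.2098, 0.1947]
tool_rot: [-3.129, -0.003, 1.626]
contact_force: [-6.5, 0.1, -0.4]
opening: 0.0004
```

```bash
python3 st.py
```

```text
t 8.97 duct x,y,z mm [ 11.  156.4  74.7] rot [-3.129e+00 -3.000e-03  1.626e+00] F [-6.5  0.1 -0.4] op 0.0004
```

{"name": "move_arm", "arguments": {
  "increments": [
    [0,0,4,0,0,0,0],
    [0,0,4,0,0,0,0]
  ]
}}

```text
time: 9.22
tool_pos: [0.5924, 0.2098, 0.1944]
tool_rot: [-3.11, -0.002, 1.627]
contact_force: [-19.2, -3.8, 10.3]
opening: 0.0006
```

```bash
python3 st.py
```

```text
t 9.22 duct x,y,z mm [ 11.6 156.4  74.4] rot [-3.110e+00 -2.000e-03  1.627e+00] F [-19.2  -3.8  10.3] op 0.0006
```

The tool stops moving and the force rises, so the cover is at its stop. I'll hold briefly, back straight off and lift clear.

{"name": "move_arm", "arguments": {
  "increments": [
    [0,0,0,0,0,0,0],
    [0,0,-8,0,0,0,0],
    [0,0,-40,0,0,0,0],
    [0,0,-50,-10,0,0,0],
    [0,0,-50,-30,0,0,0],
    [0,0,-50,-30,0,0,0],
    [0,0,-30,-30,0,0,0],
    [0,0,0,0,0,0,0],
    [0,0,0,0,0,0,0]
  ]
}}

```text
time: 10.35
tool_pos: [0.3617, 0.1961, 0.3046]
tool_rot: [-3.12, -0.003, 1.626]
contact_force: [1.3, -0.1, -0.5]
opening: 0.0004
```

```bash
python3 st.py; python3 - <<'E'
from h import *
snap('side','s5.png');c=snap('top','t5.png')
a=cv2.imread('pics/s5.png')[100:340,110:350];a=cv2.resize(a,(400,400))
b=cv2.resize(cv2.imread('pics/t5.png')[110:260,120:350],(400,261));b=cv2.copyMakeBorder(b,0,139,0,0,0)
cv2.imwrite('pics/c5.png',np.hstack([a,b]))
p=[.5905,.0533,.065];cc,s=np.cos(p[2]),np.sin(p[2])
cs=robot.read_camera('side')
for th in(1.5,1.6,1.7,1.85):
    P=[]
    for y in(.117,.195):
        x=-.111*np.cos(th);P.append([p[0]+cc*x-s*y,p[1]+s*x+cc*y,.117+.111*np.sin(th)])
    print(th,((proj(cs,P)-[110,100])*400/240).round().tolist(),((proj(c,P)-[120,110])*400/230).round().tolist())
E
```

```text
t 10.35 duct x,y,z mm [-219.5  157.7  184.6] rot [-3.120e+00 -3.000e-03  1.626e+00] F [ 1.3 -0.1 -0.5] op 0.0004
1.5 [[161.0, 164.0], [131.0, 205.0]] [[138.0, 116.0], [90.0, 118.0]]
1.6 [[154.0, 161.0], [124.0, 202.0]] [[137.0, 109.0], [90.0, 111.0]]
1.7 [[148.0, 159.0], [117.0, 199.0]] [[137.0, 103.0], [90.0, 105.0]]
1.85 [[138.0, 156.0], [108.0, 196.0]] [[137.0, 94.0], [91.0, 95.0]]
```

View pics/c5.png

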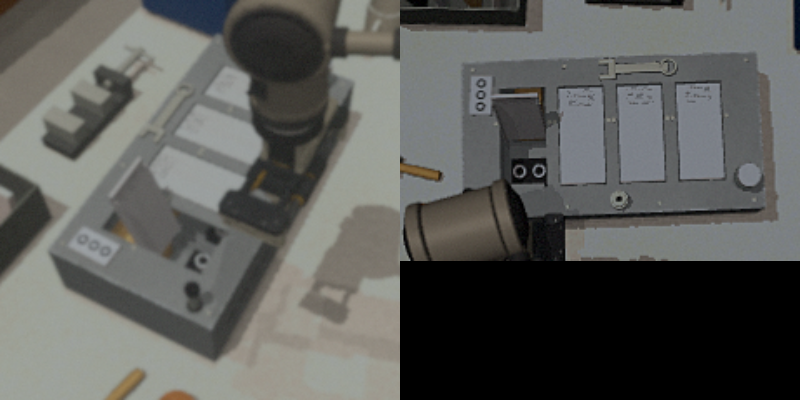

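The side view (left) shows cover 1's lip from about (138,157) to (108,196). The top view (right) shows it at row 94–96, columns 93–137. Both match the projection for 1.85 rad. The other covers are flush, the loose things are in place and the tool is clear.

```bash
python3 -c "
from cell import robot
robot.hand_in()"
```

```text
the job is handed in; nothing more can be done
```

The free cover was cover 1, the leftmost. It now stands fully open at its stop, and I handed the job in at about 10.5 s of the 51 s allowed. `hand_in` reports no verdict, so the checks below are my own.

- **Finding it:** I pressed its tail with closed fingertips at 5 to 7 N and the front rose to about 0.7 rad. It was the first tail I tried, so I did not press the other three.
- **Opening it:** I pushed the raised lip up and over with light force until the tool stopped moving. I read up to about 22 N at the stop, then backed straight off.
- **Last checks:** In both cameras the lip matches the projected position for about 1.85 rad. The other three covers look flush, and the loose things in view lie where they were. The arm hid the left front of the duct in the last top view, but the side view shows the cutter tube standing there. I did not check the mug in the last pictures, but the arm never went near it.
- **Contact:** The last force reading, about 1 N, is at sensor noise level with the tool well away from the duct. No check failed or disagreed.

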